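Press a brass natch home with locking pliers on a stand

TASK

A brass natch (mould locating stud) stands proud in the plaster block between the jaws of the locking pliers, whose heavy stand merely rests on the bench. Squeeze the handles together until the pliers snap over centre and stay locked by themselves with the natch fully home, let go of them, then push the release lever gently outwards until the pliers spring open. Squeeze the two handles evenly against each other with moderate force, so that the stand is not shoved out of its place, touch the lever only lightly, and leave the glaze jar, the tile and the plaster plug where they are.

Things in the scene. Friction and masses are not known exactly. Their poses are not given: they have to be found in the camera images.
- pliers: Steel locking pliers, level on a steel case on a plywood board (150 x 130 x 12 mm); this stand (3 kg) only rests on the bench and slides or turns if the handles are pushed sideways with over about 8 N net. Origin: bench top under the handles' pivot. x runs from handles to jaws (handles point to -x, at the robot), y from the fixed lower to the moving upper handle, z up. Jaws and plaster block lie at x = 20 to 95 mm; behind x = -30 mm nothing is under the handles.
- upper_handle (a joint): angle of the moving handle, rad: 0 fully open (a spring holds it there), 0.25 dead centre, 0.37 its stop, locked. At 80 mm from the pivot the squeeze takes more and more force, about 16 N near 0.16, then little; past 0.25 it snaps to the stop and stays. Let go earlier, it springs open. Well damped. Never press it with more than 35 N.
- upper_grip (a point): where to squeeze: the middle of the moving handle's bar (10 mm thick, z 50 to 66 mm, 105 mm long), 80 mm from its pivot, which is at x = 0, y = 12 mm; moves with it. Over both handles' outer faces the pair measures 63 mm here when open, 34 mm when locked (then parallel, bars centred on y = +12 and -12 mm).
- lower_grip (a point): the middle of the fixed handle's bar (straight, 10 mm thick, z 50 to 66 mm, centred on y = -12 mm, x = -105 to 0 mm), at x = -80 mm, opposite upper_grip. As only the other handle moves, the middle of the pair travels about 15 mm to -y of the pliers during the squeeze, and a gripper on both handles must move along.
- release_lever (a joint): angle of the release lever on the moving handle, rad: 0 at rest (own spring), up to 0.5 as its tail is pushed outwards (to +y of the pliers, away from the fixed handle). It takes about 2 to 5 N; after 10 to 25 mm at the tail the locked pliers pass dead centre and spring open by themselves, away from the pushing finger. Never press it with more than 15 N.
- lever_tip (a point): the middle of the release lever's tail paddle (dark steel, upright, 30 mm long, 6 mm thick, z 51 to 73 mm), which sticks out behind the handles' ends; moves with handle and lever. With the pliers locked it lies at about x = -162, y = +3, z = 62 mm of the pliers, with free space on both sides; push its face that looks to -y.
- natch (a joint): how far the brass natch (16 mm head) is pressed into the plaster, m: starts at 0 to 0.003 (7 to 4 mm proud); 0.007 is home, its head against the plaster. A stiff friction fit (5 N): it stays where it is pressed
- glaze_jar: small glaze jar 48 x 48 x 58 mm, loose, standing on the fixed-jaw side of the pliers; leave it alone. Origin: centre of its underside
- tile: glazed test tile 72 x 48 x 9 mm, loose, lying on the moving-handle side; leave it alone. Origin: centre of its underside
- plug: white plaster plug 44 mm across, 34 mm high, loose, standing on the moving-jaw side; leave it alone. Origin: centre of its underside

How it is judged:
By the outcome, as a careful person would: the job done as asked, in the order asked, and still so for the second after the job is handed in, with the robot touching nothing.
It also fails if it takes over 50 s, if anything falls off the work surface, if the arm or the gripper's body presses on something with over 40 N, if the wrist force passes 120 N, or if a joint passes its speed limit or range.

ROBOT

A 6-joint arm with a two-finger parallel gripper is mounted at the origin on a cart in front of the work surface, level with it; the furniture and walls round the work are solid. World frame = base frame: x ahead of the robot, y to its left, z up, the work surface at z = 0. Lengths are in mm, angles in rad, forces in N, time in s.
With the tool pointing down it reaches from about 375 to 900 mm from the base axis. Payload 3.1 kg.
Tool frame: the origin (TCP) lies between the finger pads; the fingertips stand 22 mm ahead of it and the grasp point (between the pads) lies 3 mm ahead of it; z points along the fingers, y is the line along which they close (so a half turn about z gives the same grasp; the last joint's range is limited). The gripper opens to 85 mm and grips with 20 to 120 N. Pads are 22 mm wide; open, the fingers measure 114 mm over their backs; the gripper's body (76 mm by 85 mm) begins 54 mm behind the grasp point. The pads swing forward as they close: fully open they stand 13 mm farther back than shut.
Start: joints at [1.04, 0.527, 1.433, -0, 1.181, -0.178], TCP at [215.913, 586.497, 253.31] pointing down, gripper open.
Joint ranges: [-3.08, 3.08], [-0.75, 2.2], [0.22, 2.44], [-1.43, 4.57], [0, 2.65], [-2.85, 2.85]. Speed limits (rad/s): [2.79, 2.79, 3.14, 3.14, 3.14, 3.14].

INTERFACE

Orientations are given as a 3x3 rotation matrix whose columns are the frame's x, y, z axes.
In Python, from bench import telemetry, get_image, camera_params, job_done, models gives the robot as it stands.
- The arm moves only by the shell command python3 -m pendant 'ROWS' [FORCE]. ROWS is JSON, a list of rows, each an object with "hand": the gripper command: -1 is shut, 1 is fully open, values between are in proportion; "slide": the shift along the tool's x, y, z in m, a list of three; "dr": the turn, a rotation vector about the tool's x, y, z in rad, a list of three. In form: [{"hand": hand, "slide": [dx, dy, dz], "dr": [rx, ry, rz]}, ...]. A call has 1 to 10 rows; each row is the pose to reach, as a shift and turn from the pose commanded when the call began, along the tool's axes at that moment; what a row does not reach only later rows make up. A row lasts 1/10 s, in which the tool goes at most 50 mm and 8.59 degrees, less where a joint would pass 70% of its speed; a pose out of reach is approached as far as the arm can. A call with a gripper value outside its range is refused whole. The fingers move at their own pace and stop on an object; FORCE is the grip in N (left out, the last holds). Time passes only in rows, so rows that repeat a pose let the fingers close. It gives the time, the measured TCP pose, the force, the opening and the grip force at its end, in the units of the state.
- telemetry.sense(): the state, without advancing time (a new reading comes with each control period).
- get_image(name): name is "side" or "top"; returns the picture (384x512x3 uint8, red, green, blue); there is no depth.
- camera_params(name): a dict with "vfov" (degrees; the focal length in pixels is half the picture's height over the tangent of half this angle, whatever the lens; pixels are square), "cx", "cy" (the principal point, pixels), "T" (4x4, takes a point from camera to world coordinates). Camera axes: x right, y up, looking along -z (the intrinsics and any distortion apply to the point x, -y, -z); pixel columns grow to the right and rows downward; lengths in mm; the calibration is good to about 2 mm. A picture is of the moment at which its call begins. camera_params takes no time and is no camera call.
- job_done(): hands the job in; it is judged then, once.
Trained networks look in the newest picture that a camera, given by its name, has taken for a name from the list of things; names that differ only in an ending like _2 or _b are one class to them, and where a whole thing is asked for, a point or a joint stands for the part that bears it (a point fixed in the world has none). Each returns a list of dicts, best first, with "p" (0 to 1); they miss things now and then, are a little off and sometimes report something else, mostly with a low value. They report only what shows in the picture. A call takes as long as a camera call.
- models.look_for(camera, target): "xy" ([column, row] in pixels, amid what is visible of it).
- models.spot_point(camera, target): "xy" ([column, row] in pixels: a listed point, or the origin of a listed thing).
The state is a dict: "t": time; "q": joint angles; "joint_vel": joint speeds; "tau": joint torques, N m; "position": TCP position; "eef_rot": TCP orientation; "force": force on the tool from outside, world axes, zero at the start; "ft_torque": the same for the moment, N m; "opening": finger opening in mm; "finger_force": force on a finger pad.
Only numpy, scipy, OpenCV 4.12 (cv2) and the standard library are available. Lean on these libraries where they do the work, as an engineer would, in place of code of your own. Each camera call takes 0.05 s, during which the arm holds its last target. There are 200 camera calls.

## Working session

There is one attempt and no reset: what is moved stays moved. The work goes in short steps, Python scripts to look and compute and a shell command to move; the robot and the scene stay as the last step left them, time stands still between calls to the robot, and variables do not carry over. Pictures are saved under pics/ and viewed, at most 10 in all, crops included, and the job is handed in when it is done.

```bash
mkdir -p pics
cat > h.py <<'E'
import numpy as np, cv2
from bench import telemetry, get_image, camera_params, models
def ray(cam,xy):
    p=camera_params(cam);f=192/np.tan(np.radians(p['vfov'])/2);T=np.array(p['T'])
    d=np.array([(xy[0]-p['cx'])/f,-(xy[1]-p['cy'])/f,-1]);return T[:3,3],T[:3,:3]@d
def onz(cam,xy,z):
    o,d=ray(cam,xy);return (o+d*(z-o[2])/d[2]).round(1)
def proj(cam,P):
    p=camera_params(cam);f=192/np.tan(np.radians(p['vfov'])/2);T=np.array(p['T'])
    c=T[:3,:3].T@(np.array(P)-T[:3,3]);return (p['cx']-f*c[0]/c[2],p['cy']+f*c[1]/c[2])
E
python3 - <<'E'
from h import *
for c in ("top","side"):
    im=get_image(c);cv2.imwrite(f"pics/{c}0.png",im[:,:,::-1])
    p=camera_params(c);print(c,{k:(np.round(v,3).tolist()) for k,v in p.items() if not isinstance(v,str)})
    for t,z in (("pliers",0),("upper_grip",58),("lower_grip",58),("lever_tip",62),("natch",58),("glaze_jar",0),("tile",0),("plug",0)):
        r=models.spot_point(c,t)[:2]
        print(t,[(np.round(a['xy'],1).tolist(),round(a['p'],2),onz(c,a['xy'],z).tolist()) for a in r])
s=telemetry.sense();print(s['eef_rot'],s['position'],s['opening'],s['t'])
E
```

```text
top {'vfov': 46.153, 'cx': 263.845, 'cy': 186.577, 'T': [[-0.008, 0.992, -0.123, 503.817], [-1.0, -0.007, 0.003, 160.555], [0.002, 0.123, 0.992, 975.121], [0.0, 0.0, 0.0, 1.0]]}
pliers [([321.9, 190.5], 0.68, [614.8, 31.7, 0.0])]
upper_grip [([314.3, 228.7], 0.92, [530.4, 56.6, 58.0])]
lower_grip [([342.5, 222.3], 0.92, [542.9, -1.0, 58.0])]
lever_tip [([319.2, 265.6], 0.69, [456.7, 48.8, 62.0])]Traceback (most recent call last):
  File "<stdin>", line 6, in <module>
ValueError: it knows: glaze_jar, lever_tip, lower_grip, pliers, plug, tile, upper_grip
```

Run:
```python
from h import *
for c in ("top","side"):
    im=get_image(c);cv2.imwrite(f"pics/{c}0.png",im[:,:,::-1])
    p=camera_params(c);print(c,list(p), np.round(p['T'],3).tolist() if c=="side" else "")
    for t,z in (("pliers",0),("upper_grip",58),("lower_grip",58),("lever_tip",62),("glaze_jar",0),("tile",0),("plug",0)):
        r=models.spot_point(c,t)[:2]
        print(t,[(np.round(a['xy'],1).tolist(),round(a['p'],2),onz(c,a['xy'],z).tolist()) for a in r])
s=telemetry.sense();print(s['eef_rot'],s['position'],s['opening'],s['t'])
a=cv2.imread("pics/top0.png")
cv2.imwrite("pics/topz.png",cv2.resize(a[110:310,200:450],None,fx=3,fy=3,interpolation=cv2.INTER_CUBIC))
```

```text
top ['vfov', 'cx', 'cy', 'T'] 
pliers [([319.8, 188.9], 0.93, [618.3, 36.2, 0.0])]
upper_grip [([317.0, 227.9], 0.89, [531.9, 51.1, 58.0])]
lower_grip [([342.7, 217.2], 0.67, [553.2, -1.7, 58.0])]
lever_tip [([319.6, 263.6], 0.44, [460.7, 47.9, 62.0])]
glaze_jar [([359.7, 149.5], 0.63, [705.1, -53.8, 0.0])]
tile [([246.2, 206.5], 0.93, [581.1, 196.6, 0.0]), ([320.2, 265.2], 0.36, [454.3, 39.0, 0.0])]
plug [([253.3, 165.8], 0.63, [670.4, 180.8, 0.0])]
side ['vfov', 'cx', 'cy', 'T'] [[0.853, 0.328, -0.406, 279.491], [-0.522, 0.549, -0.653, -392.039], [0.008, 0.769, 0.64, 637.861], [0.0, 0.0, 0.0, 1.0]]
pliers [([287.2, 262.5], 0.94, [620.0, 42.0, 0.0])]
upper_grip [([251.7, 255.0], 0.75, [541.2, 53.2, 58.0])]
lower_grip [([271.3, 270.3], 0.92, [553.2, 2.3, 58.0])]
lever_tip [([214.0, 272.0], 0.61, [459.4, 50.3, 62.0])]
glaze_jar [([348.5, 277.6], 0.63, [703.0, -53.8, 0.0]), ([265.4, 272.3], 0.28, [567.5, 43.5, 0.0])]
tile [([233.8, 219.9], 0.77, [586.8, 211.9, 0.0])]
plug [([267.7, 214.3], 0.54, [664.6, 187.7, 0.0])]
[[-9.38403907e-01  3.45540312e-01  3.46716751e-06]
 [ 3.45540312e-01  9.38403907e-01 -1.56211252e-05]
 [-8.65133202e-06 -1.34608788e-05 -1.00000000e+00]] [215.91861518 586.49582434 253.31420133] 85.61140432482811 1.05
```

View pics/topz.png

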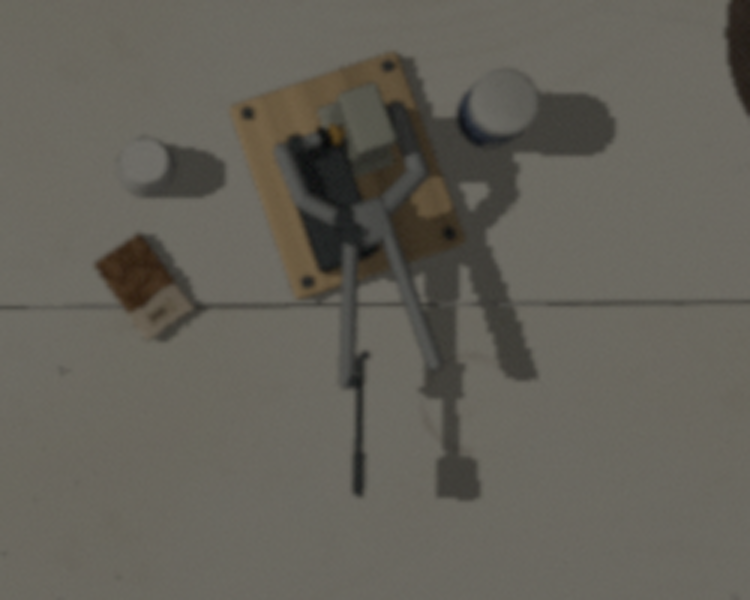

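View pics/side0.png

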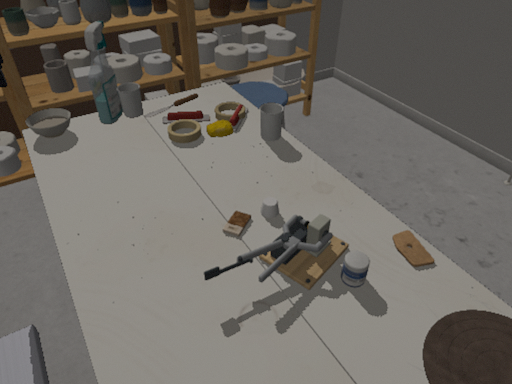

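Run:
```python
from h import *
f=lambda u,v,z:onz("top",(200+u/3,110+v/3),z)
B=[f(*p,12) for p in ((232,105),(397,52),(463,240),(298,297))]
a=[(B[0]-B[3]),(B[1]-B[2])];print(B,[np.degrees(np.arctan2(d[1],d[0])) for d in a],[np.linalg.norm(d) for d in a],np.linalg.norm(B[0]-B[1]))
L=[f(435,365,64),f(382,218,66)];d=L[1]-L[0];print("lower",L,np.degrees(np.arctan2(d[1],d[0])))
U=[f(347,385,64),f(350,250,66)];d=U[1]-U[0];print("upper",U,np.degrees(np.arctan2(d[1],d[0])))
print("lever",f(360,355,73),f(358,490,68))
```

```text
[array([713.9, 128. ,  12. ]), array([752.5,   7.1,  12. ]), array([614. , -36.6,  12. ]), array([573.9,  82.5,  12. ])] [np.float64(18.00416160591338), np.float64(17.511708248320502)] [np.float64(147.20818591369164), np.float64(145.23064414922905)] 126.9124501378805
lower [array([523.8,  -4.4,  64. ]), array([623.2,  28.9,  66. ])] 18.52136773101353
upper [array([510.9,  54.9,  64. ]), array([601.6,  51.1,  66. ])] -2.3990816481336856
lever [530.6  46.9  73. ] [441.9  49.6  68. ]
```

```bash
python3 -m pendant '[{"hand":1,"slide":[-0.05,-0.041,0],"dr":[0,0,-0.08]},{"hand":1,"slide":[-0.1,-0.082,0],"dr":[0,0,-0.16]},{"hand":1,"slide":[-0.13,-0.107,0],"dr":[0,0,-0.24]},{"hand":1,"slide":[-0.17,-0.14,0],"dr":[0,0,-0.32]},{"hand":1,"slide":[-0.21,-0.173,0],"dr":[0,0,-0.4]},{"hand":1,"slide":[-0.25,-0.206,0],"dr":[0,0,-0.48]},{"hand":1,"slide":[-0.29,-0.24,0],"dr":[0,0,-0.56]},{"hand":1,"slide":[-0.33,-0.272,0],"dr":[0,0,-0.64]},{"hand":1,"slide":[-0.37,-0.305,0],"dr":[0,0,-0.667]},{"hand":1,"slide":[-0.41,-0.338,0],"dr":[0,0,-0.667]}]' 25
```

```text
t: 2.05
position: [469.0, 152.8, 253.6]
eef_rot: [[-0.951, -0.309, 0.001], [-0.309, 0.951, 0.0], [-0.001, -0.0, -1.0]]
force: [1.1, 1.5, 0.6]
opening: 85.4
finger_force: 0.0
```

```bash
python3 -m pendant '[{"hand":1,"slide":[-0.007,-0.03,0.03],"dr":[0,0,0]},{"hand":1,"slide":[-0.014,-0.06,0.06],"dr":[0,0,0]},{"hand":1,"slide":[-0.021,-0.09,0.09],"dr":[0,0,0]},{"hand":1,"slide":[-0.0245,-0.111,0.12],"dr":[0,0,0]},{"hand":1,"slide":[-0.0245,-0.111,0.133],"dr":[0,0,0]},{"hand":1,"slide":[-0.0245,-0.111,0.133],"dr":[0,0,0]},{"hand":1,"slide":[-0.0245,-0.111,0.133],"dr":[0,0,0]}]' 25
python3 - <<'E'
from h import *
for c in ("top","side"):
    im=get_image(c);u,v=map(int,proj(c,(560,30,60)));a=im[v-75:v+75,u-100:u+100,::-1]
    cv2.imwrite(f"pics/{c}1.png",cv2.resize(a,None,fx=3,fy=3,interpolation=cv2.INTER_CUBIC)); print(u,v)
a=np.vstack([cv2.imread("pics/top1.png"),cv2.imread("pics/side1.png")]);cv2.imwrite("pics/b1.png",cv2.resize(np.hstack([cv2.imread("pics/top1.png"),cv2.imread("pics/side1.png")]),(800,300)))
E
```

```text
t: 2.75
position: [525.7, 56.8, 120.5]
eef_rot: [[-0.951, -0.309, -0.0], [-0.309, 0.951, 0.0], [0.0, 0.0, -1.0]]
force: [-0.6, -0.7, -0.7]
opening: 85.5
finger_force: 0.0
327 213
266 258
```

View pics/b1.png

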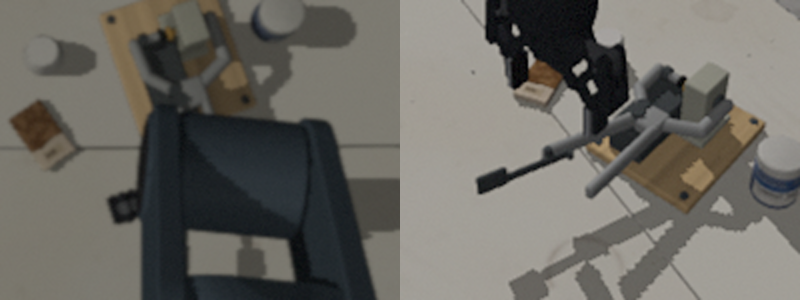

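```bash
python3 -m pendant '[{"hand":1,"slide":[-0.0065,-0.031,0],"dr":[0,0,0]},{"hand":1,"slide":[-0.0065,-0.031,0.02],"dr":[0,0,0]},{"hand":1,"slide":[-0.0065,-0.031,0.025],"dr":[0,0,0]},{"hand":1,"slide":[-0.0065,-0.031,0.025],"dr":[0,0,0]}]' 25
python3 - <<'E'
from h import *
c="side";im=get_image(c);u,v=map(int,proj(c,(545,30,70)));a=im[v-65:v+65,u-90:u+90,::-1]
cv2.imwrite("pics/s2.png",cv2.resize(a,None,fx=4,fy=4,interpolation=cv2.INTER_CUBIC));print(u,v)
for t in ("lower_grip","upper_grip","pliers","lever_tip"):
    z={"pliers":0,"lever_tip":62}.get(t,58)
    print(t,[(np.round(a['xy'],1),round(a['p'],2),onz(c,a['xy'],z)) for a in models.spot_point(c,t)[:1]])
E
```

```text
t: 3.25
position: [540.6, 29.9, 95.4]
eef_rot: [[-0.951, -0.31, -0.001], [-0.31, 0.951, 0.0], [0.001, 0.001, -1.0]]
force: [0.2, 0.4, 0.0]
opening: 85.5
finger_force: 0.0
259 257
lower_grip [(array([268.3, 272.5]), 0.75, array([545.6,   0.8,  58. ]))]
upper_grip [(array([249.5, 259.4]), 0.76, array([532. ,  45.8,  58. ]))]
pliers []
lever_tip [(array([211.1, 273.4]), 0.81, array([453.4,  50.1,  62. ]))]
```

View pics/s2.png

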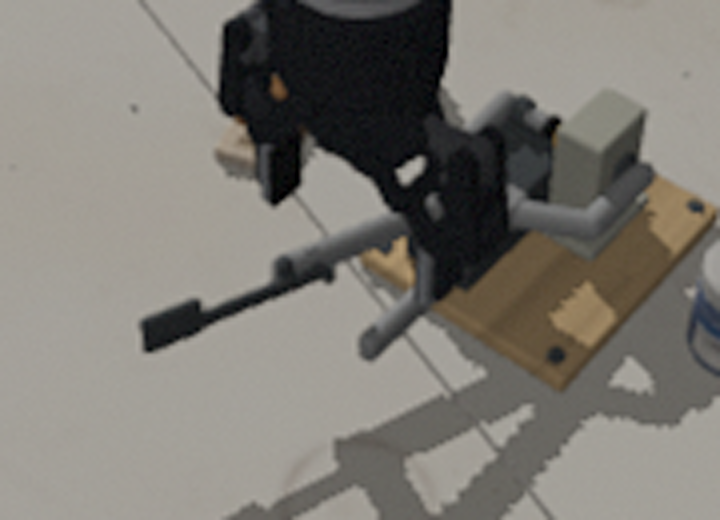

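Run:
```python
from h import *
def cr(P): u,v=proj("side",P);return np.round(((u-169)*4,(v-192)*4))
t=np.array([540.6,29.9,95.4]);y=np.array([-.309,.951,0]);x=np.array([-.951,-.309,0])
print("low end",cr((523.8,-4.4,58)),"up end",cr((512,56.5,58)),"paddle",cr((445,50,62)))
for s in (1,-1):
  for o in (43,57):
    for z in (9,22): print(s,o,z,[cr(t+s*o*y+k*x-[0,0,z]) for k in(11,-11)])
```

```text
low end [363. 349.] up end [274. 271.] paddle [152. 333.]
1 43 9 [array([270., 212.]), array([302., 186.])]
1 43 22 [array([271., 231.]), array([302., 205.])]
1 57 9 [array([249., 198.]), array([280., 172.])]
1 57 22 [array([250., 216.]), array([281., 191.])]
-1 43 9 [array([413., 306.]), array([444., 277.])]
-1 43 22 [array([412., 325.]), array([443., 296.])]
-1 57 9 [array([438., 322.]), array([468., 293.])]
-1 57 22 [array([437., 341.]), array([467., 312.])]
```

```bash
python3 -m pendant '[{"hand":1,"slide":[0,0.001,0.015],"dr":[0,0,0]},{"hand":1,"slide":[0,0.001,0.03],"dr":[0,0,0]},{"hand":1,"slide":[0,0.001,0.041],"dr":[0,0,0]},{"hand":1,"slide":[0,0.001,0.041],"dr":[0,0,0]}]' 20
```

```text
t: 3.9
position: [540.2, 30.4, 53.3]
eef_rot: [[-0.951, -0.309, -0.003], [-0.309, 0.951, 0.0], [0.002, 0.001, -1.0]]
force: [-0.7, -0.1, 0.5]
opening: 85.0
finger_force: 0.0
```

```bash
python3 -m pendant '[{"hand":0.69,"slide":[0,0,0],"dr":[0,0,0]},{"hand":0.69,"slide":[0,0,0],"dr":[0,0,0]},{"hand":0.69,"slide":[0,0,0],"dr":[0,0,0]},{"hand":0.69,"slide":[0,0,0],"dr":[0,0,0]}]' 20
```

```text
t: 4.3
position: [541.4, 30.2, 54.8]
eef_rot: [[-0.951, -0.309, 0.001], [-0.309, 0.951, -0.0], [-0.001, -0.0, -1.0]]
force: [-0.0, 0.2, 0.2]
opening: 72.2
finger_force: 0.0
```

```bash
python3 -m pendant '[{"hand":0.69,"slide":[0,0.001,0],"dr":[0,0,0]},{"hand":0.69,"slide":[0,0.001,0],"dr":[0,0,0]}]' 20
```

```text
t: 4.5
position: [540.8, 31.3, 54.5]
eef_rot: [[-0.951, -0.309, 0.0], [-0.309, 0.951, -0.0], [-0.0, -0.0, -1.0]]
force: [0.6, -0.1, -0.0]
opening: 72.1
finger_force: 0.0
```

```bash
python3 -m pendant '[{"hand":0.69,"slide":[0,0.001,0],"dr":[0,0,0]},{"hand":0.69,"slide":[0,0.001,0],"dr":[0,0,0]}]'|grep -E "pos|^force|op|fing"; python3 -m pendant '[{"hand":0.69,"slide":[0,0.001,0],"dr":[0,0,0]},{"hand":0.69,"slide":[0,0.001,0],"dr":[0,0,0]}]' |grep -E "pos|^force|op|fing"
```

```text
position: [540.4, 32.2, 54.3]
force: [-0.2, -0.5, 0.5]
opening: 72.3
finger_force: 0.0
position: [540.4, 32.5, 54.3]
force: [-0.3, -3.2, -0.3]
opening: 71.9
finger_force: 1.6
```

```bash
python3 -m pendant '[{"hand":0.69,"slide":[0,0.001,0],"dr":[0,0,0]},{"hand":0.69,"slide":[0,0.001,0],"dr":[0,0,0]}]' |grep -E "pos|^force|op|fing"
```

```text
position: [540.2, 33.0, 54.3]
force: [0.5, -5.7, -0.8]
opening: 72.2
finger_force: 2.7
```

```bash
python3 -m pendant '[{"hand":0.65,"slide":[0,-0.0016,0],"dr":[0,0,0]},{"hand":0.61,"slide":[0,-0.0024,0],"dr":[0,0,0]},{"hand":0.57,"slide":[0,-0.0032,0],"dr":[0,0,0]},{"hand":0.53,"slide":[0,-0.004,0],"dr":[0,0,0]},{"hand":0.53,"slide":[0,-0.004,0],"dr":[0,0,0]}]' 25 |grep -E "pos|^force|op|fing"
```

```text
position: [541.4, 30.3, 54.8]
force: [-1.1, -1.4, 4.9]
opening: 65.3
finger_force: 5.6
```

```bash
python3 -m pendant '[{"hand":0.49,"slide":[0,-0.0008,-0.0005],"dr":[0,0,0]},{"hand":0.45,"slide":[0,-0.0016,-0.001],"dr":[0,0,0]},{"hand":0.41,"slide":[0,-0.0025,-0.0015],"dr":[0,0,0]},{"hand":0.41,"slide":[0,-0.0025,-0.0015],"dr":[0,0,0]}]' 28 |grep -E "pos|^force|op|fing"
```

```text
position: [542.1, 28.0, 55.9]
force: [-0.4, -0.5, 4.7]
opening: 60.3
finger_force: 10.4
```

```bash
python3 -m pendant '[{"hand":0.37,"slide":[0,-0.0008,-0.0006],"dr":[0,0,0]},{"hand":0.33,"slide":[0,-0.0016,-0.0012],"dr":[0,0,0]},{"hand":0.29,"slide":[0,-0.0025,-0.0018],"dr":[0,0,0]},{"hand":0.29,"slide":[0,-0.0025,-0.0018],"dr":[0,0,0]}]' 28 |grep -E "pos|^force|op|fing"
```

```text
position: [542.8, 25.7, 57.1]
force: [2.5, 1.4, -2.9]
opening: 55.3
finger_force: 15.6
```

```bash
python3 -m pendant '[{"hand":0.25,"slide":[0,-0.0008,-0.0005],"dr":[0,0,0]},{"hand":0.21,"slide":[0,-0.0016,-0.001],"dr":[0,0,0]},{"hand":0.17,"slide":[0,-0.0025,-0.0015],"dr":[0,0,0]},{"hand":0.17,"slide":[0,-0.0025,-0.0015],"dr":[0,0,0]}]' 28 |grep -E "pos|^force|op|fing"
```

```text
position: [542.9, 23.4, 58.4]
force: [2.8, 1.0, -11.1]
opening: 50.3
finger_force: 12.9
```

```bash
python3 -m pendant '[{"hand":0.13,"slide":[0,-0.0008,0.0008],"dr":[0,0,0]},{"hand":0.09,"slide":[0,-0.0016,0.0012],"dr":[0,0,0]},{"hand":0.05,"slide":[0,-0.0025,0.0015],"dr":[0,0,0]},{"hand":0.05,"slide":[0,-0.0025,0.0015],"dr":[0,0,0]}]' 28 |grep -E "pos|^force|op|fing"
```

```text
position: [543.4, 20.8, 58.5]
force: [-1.6, 0.2, 5.4]
opening: 44.9
finger_force: 4.3
```

```bash
python3 -m pendant '[{"hand":0.01,"slide":[0,-0.0008,-0.0002],"dr":[0,0,0]},{"hand":-0.03,"slide":[0,-0.0016,-0.0004],"dr":[0,0,0]},{"hand":-0.07,"slide":[0,-0.0025,-0.0006],"dr":[0,0,0]},{"hand":-0.11,"slide":[0,-0.0033,-0.0008],"dr":[0,0,0]},{"hand":-0.11,"slide":[0,-0.0033,-0.0008],"dr":[0,0,0]}]' 28 |grep -E "pos|^force|op|fing"
```

```text
position: [545.2, 17.6, 58.3]
force: [-0.2, -0.3, -0.4]
opening: 37.9
finger_force: 0.0
```

```bash
python3 -m pendant '[{"hand":-0.14,"slide":[0,-0.0008,0],"dr":[0,0,0]},{"hand":-0.18,"slide":[0,-0.0016,0],"dr":[0,0,0]},{"hand":-0.22,"slide":[0,-0.002,0],"dr":[0,0,0]},{"hand":-0.22,"slide":[0,-0.002,0],"dr":[0,0,0]}]' 25 |grep -E "pos|^force|op|fing"
```

```text
position: [545.9, 15.6, 58.4]
force: [0.6, -1.1, -0.6]
opening: 33.3
finger_force: 3.4
```

```bash
python3 -m pendant '[{"hand":-0.27,"slide":[0,0,0],"dr":[0,0,0]},{"hand":-0.27,"slide":[0,0,0],"dr":[0,0,0]}]' 20 |grep -E "pos|^force|op|fing"; python3 -m pendant '[{"hand":-0.1,"slide":[0,0,0],"dr":[0,0,0]},{"hand":0.2,"slide":[0,0,0],"dr":[0,0,0]},{"hand":0.35,"slide":[0,0,0],"dr":[0,0,0]},{"hand":0.35,"slide":[0,0,0],"dr":[0,0,0]},{"hand":0.35,"slide":[0,0,-0.03],"dr":[0,0,0]},{"hand":0.35,"slide":[0,0,-0.06],"dr":[0,0,0]},{"hand":0.35,"slide":[0.05,0,-0.08],"dr":[0,0,0]},{"hand":0.35,"slide":[0.1,0,-0.08],"dr":[0,0,0]},{"hand":0.0,"slide":[0.14,-0.02,-0.08],"dr":[0,0,0]},{"hand":-1,"slide":[0.14,-0.07,-0.08],"dr":[0,0,0]}]' 20 |grep -E "pos|^force|op|fing"
```

```text
position: [546.0, 15.2, 58.5]
force: [-0.1, -3.7, 1.6]
opening: 31.9
finger_force: 20.5
position: [420.9, -87.8, 137.2]
force: [0.6, 1.2, -0.8]
opening: 29.5
finger_force: 0.0
```

Run:
```python
from h import *
for c in ("side","top"):
    im=get_image(c);u,v=map(int,proj(c,(530,15,60)));a=im[v-65:v+65,u-80:u+80,::-1]
    cv2.imwrite(f"pics/{c}3.png",cv2.resize(a,(400,325),interpolation=cv2.INTER_CUBIC));print(u-80,v-65)
    for t in ("lower_grip","upper_grip","pliers","lever_tip"):
        z={"pliers":0,"lever_tip":62}.get(t,58)
        print(t,[(np.round(a['xy'],1),round(a['p'],2),onz(c,a['xy'],z)) for a in models.spot_point(c,t)[:1]])
cv2.imwrite("pics/b3.png",np.hstack([cv2.imread("pics/side3.png"),cv2.imread("pics/top3.png")]))
```

```text
177 205
lower_grip [(array([267.2, 269. ]), 0.64, array([548.3,   8.8,  58. ]))]
upper_grip []
pliers [(array([286. , 262.7]), 0.69, array([617.6,  42.9,   0. ]))]
lever_tip [(array([349.5, 279.3]), 0.38, array([660.8, -90.5,  62. ]))]
254 163
lower_grip [(array([342.5, 220.4]), 0.86, array([546.7,  -1.1,  58. ]))]
upper_grip [(array([327.8, 225.1]), 0.61, array([537.4,  29. ,  58. ]))]
pliers [(array([318.5, 190.7]), 0.92, array([614.4,  39.1,   0. ]))]
lever_tip [(array([328.3, 226.6]), 0.73, array([534.3,  28.6,  62. ]))]
```

View pics/b3.png

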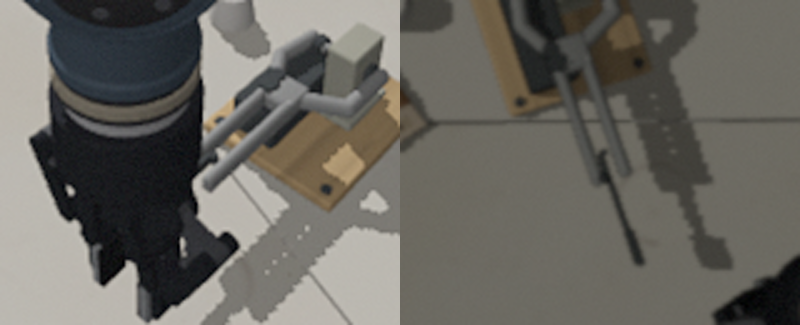

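Run:
```python
from h import *
s=telemetry.sense();print(s['position'],s['opening'],s['t'])
R=np.array([[.951,-.309],[.309,.951]]);o=np.array([619.7,39.5])
L=lambda p:(R.T@(np.array(p[:2])-o)).round(1)
print("tcp",L(s['position']))
for u,v in ((640,263),(628,235)):
    P=onz("top",(254+(u-400)/2.5,163+v/2.5),72);print(P,L(P))
```

```text
[434.22172937 -93.17333387 138.3177524 ] 0.29016367166243945 9.8
tcp [-217.4  -68.9]
[451.7 -10.7  72. ] [-175.3    4.2]
[473.6  -1.9  72. ] [-151.7    5.8]
```

```bash
python3 -m pendant '[{"hand":-1,"slide":[-0.025,0.01,0.0],"dr":[0,0,0]},{"hand":-1,"slide":[-0.055,0.03,0.0],"dr":[0,0,0]},{"hand":-1,"slide":[-0.055,0.038,0.02],"dr":[0,0,0]},{"hand":-1,"slide":[-0.055,0.038,0.045],"dr":[0,0,0]},{"hand":-1,"slide":[-0.055,0.038,0.066],"dr":[0,0,0]},{"hand":-1,"slide":[-0.055,0.038,0.066],"dr":[0,0,0]},{"hand":-1,"slide":[-0.055,0.038,0.066],"dr":[0,0,0]}]' 20 |grep -E "t:|pos|^force|op|fing"
python3 - <<'E'
from h import *
c="side";im=get_image(c);u,v=map(int,proj(c,(480,0,60)));a=im[v-60:v+60,u-80:u+80,::-1]
cv2.imwrite("pics/s4.png",cv2.resize(a,None,fx=4,fy=4,interpolation=cv2.INTER_CUBIC))
E
```

```text
t: 10.5
position: [474.7, -40.5, 72.3]
eef_rot: [[-0.951, -0.31, -0.001], [-0.31, 0.951, 0.0], [0.001, 0.001, -1.0]]
force: [0.6, 0.1, -0.6]
opening: -0.0
finger_force: 0.0
```

View pics/s4.png

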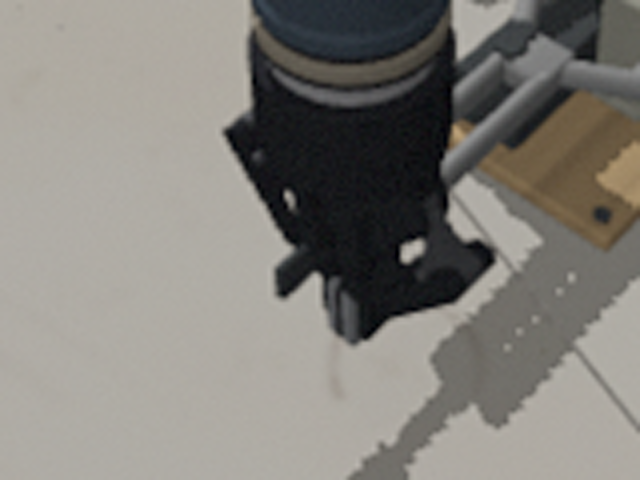

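```bash
python3 -m pendant '[{"hand":-1,"slide":[0,0.004,0],"dr":[0,0,0]},{"hand":-1,"slide":[0,0.008,0],"dr":[0,0,0]},{"hand":-1,"slide":[0,0.012,0],"dr":[0,0,0]},{"hand":-1,"slide":[0,0.012,0],"dr":[0,0,0]}]' |grep -E "pos|^force"; python3 -m pendant '[{"hand":-1,"slide":[0,0.002,0],"dr":[0,0,0]},{"hand":-1,"slide":[0,0.004,0],"dr":[0,0,0]},{"hand":-1,"slide":[0,0.004,0],"dr":[0,0,0]}]' |grep -E "pos|^force"
```

```text
position: [470.8, -29.0, 72.8]
force: [-0.5, 0.6, -0.9]
position: [469.7, -25.6, 72.4]
force: [0.3, -0.3, 0.7]
```

```bash
python3 -m pendant '[{"hand":-1,"slide":[0,0.002,0],"dr":[0,0,0]},{"hand":-1,"slide":[0,0.004,0],"dr":[0,0,0]},{"hand":-1,"slide":[0,0.004,0],"dr":[0,0,0]}]' |grep -E "pos|^force"
```

```text
position: [468.8, -22.1, 72.4]
force: [-0.2, -2.1, -0.5]
```

```bash
python3 -m pendant '[{"hand":-1,"slide":[0,0.0015,0],"dr":[0,0,0]},{"hand":-1,"slide":[0,0.003,0],"dr":[0,0,0]},{"hand":-1,"slide":[0,0.0045,0],"dr":[0,0,0]},{"hand":-1,"slide":[0,0.006,0],"dr":[0,0,0]},{"hand":-1,"slide":[0,0.006,0],"dr":[0,0,0]}]' |grep -E "pos|^force"
```

```text
position: [467.0, -16.3, 72.5]
force: [-0.7, -3.7, -0.1]
```

```bash
python3 -m pendant '[{"hand":-1,"slide":[0,0.0015,0],"dr":[0,0,0]},{"hand":-1,"slide":[0,0.003,0],"dr":[0,0,0]},{"hand":-1,"slide":[0,0.0045,0],"dr":[0,0,0]},{"hand":-1,"slide":[0,0.0045,0],"dr":[0,0,0]}]' |grep -E "pos|^force"
```

```text
position: [465.5, -11.9, 72.4]
force: [-0.5, -3.5, -0.5]
```

```bash
python3 -m pendant '[{"hand":-1,"slide":[0,0.0015,0],"dr":[0,0,0]},{"hand":-1,"slide":[0,0.003,0],"dr":[0,0,0]},{"hand":-1,"slide":[0,0.0045,0],"dr":[0,0,0]},{"hand":-1,"slide":[0,0.0045,0],"dr":[0,0,0]}]' |grep -E "pos|^force"
```

```text
position: [463.4, -7.0, 72.3]
force: [0.1, -0.3, 0.3]
```

```bash
python3 -m pendant '[{"hand":-1,"slide":[0,0.0015,0],"dr":[0,0,0]},{"hand":-1,"slide":[0,0.003,0],"dr":[0,0,0]},{"hand":-1,"slide":[0,0.003,0],"dr":[0,0,0]}]' |grep -E "pos|^force"
```

```text
position: [462.9, -4.6, 72.4]
force: [-0.7, 0.5, -0.3]
```

Force vanished: it should have sprung open. Back off and lift away, then look.

```bash
python3 -m pendant '[{"hand":-1,"slide":[0,-0.01,0],"dr":[0,0,0]},{"hand":-1,"slide":[0.01,-0.03,0],"dr":[0,0,0]},{"hand":-1,"slide":[0.02,-0.04,-0.03],"dr":[0,0,0]},{"hand":-1,"slide":[0.04,-0.06,-0.07],"dr":[0,0,0]},{"hand":-1,"slide":[0.06,-0.09,-0.1],"dr":[0,0,0]},{"hand":-1,"slide":[0.06,-0.12,-0.13],"dr":[0,0,0]},{"hand":-1,"slide":[0.06,-0.14,-0.13],"dr":[0,0,0]},{"hand":-1,"slide":[0.06,-0.14,-0.13],"dr":[0,0,0]}]' |grep -E "t:|pos|^force"
python3 - <<'E'
from h import *
im=get_image("top");cv2.imwrite("pics/t5.png",cv2.resize(im[110:310,200:450,::-1],None,fx=3,fy=3,interpolation=cv2.INTER_CUBIC))
E
```

```text
t: 13.95
position: [451.3, -160.3, 203.4]
eef_rot: [[-0.952, -0.306, 0.005], [-0.306, 0.952, -0.003], [-0.003, -0.005, -1.0]]
force: [0.4, 1.1, -0.2]
```

View pics/t5.png

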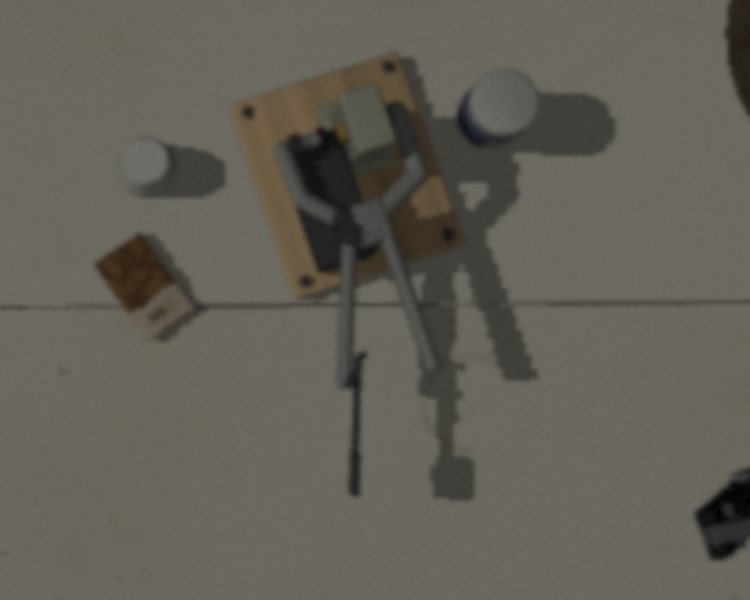

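The picture shows the pliers open, with the handles at crop (345,385) and (435,365). The board corners are unchanged, the natch is seated against the block at (340,130), and the jar, tile and plug have not moved.

```bash
python3 -c "from bench import job_done; print(job_done())"
```

```text
the job is handed in; nothing more can be done
None
```

I squeezed the pliers until they locked, let go, and sprang them open with a light push on the lever (about 4 N). In the last picture the natch looks fully home and the stand, jar, tile and plug are where they were; the job was handed in at about 14 s.

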